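Find the socket that fits the arm-base nut

ROBOT

A 6-joint arm with a two-finger parallel gripper is mounted at the origin on the work surface. World frame = base frame: x ahead of the robot, y to its left, z up, the work surface at z = 0. Lengths are in m, angles in degrees, forces in N, time in s.
With the tool pointing down it reaches from about 0.4 to 0.825 m from the base axis. Payload 7 kg.
Tool frame: the origin (TCP) lies at the centre of the arm's flange, where the gripper is bolted on; the fingertips stand 178 mm ahead of it and the grasp point (between the pads) lies 159 mm ahead of it (tip_reach is the distance from the TCP to the fingertips, in m); z points along the fingers, y is the line along which they close (so a half turn about z gives the same grasp; the last joint's range is limited). The gripper opens to 88 mm and grips with 3 to 60 N. Pads are 19 mm wide; open, the fingers measure 130 mm over their backs; the gripper's body (78 mm by 193 mm) begins 47 mm behind the grasp point.
Start: joints at [-57.347, 20.546, 0.682, 0, -70.136, -16.507], TCP at [0.188, -0.648, 0.405] pointing down, gripper open.
Joint ranges: [-176.03, 176.03], [-82.01, 121.73], [-58.28, 71.71], [-173.87, 95.51], [-174.79, -0.11], [-173.66, 173.66]. Speed limits (degrees/s): [136.94, 136.94, 172.46, 180, 180, 180].

INTERFACE

Orientations are given as [roll, pitch, yaw] about the fixed x, y, z axes, in that order (R = Rz(yaw) Ry(pitch) Rx(roll)).
In Python, from plant import * gives the robot as it stands.
- The arm moves only by the shell command python3 -m handwheel 'ROWS'. ROWS is JSON, a list of rows, each a list of 7 numbers: the opening, from -1 (shut) to 1 (fully open), then the shift along the tool's x, y, z as a fraction of full scale, then the turn, a rotation vector about the tool's x, y, z as a fraction of full scale. A call has 1 to 5 rows; each row shifts and turns the commanded pose from where the row before left it, along the tool's axes as they then stand; what a row does not reach is not made up. Full scale, the value 1, is 0.025 m for a shift and 6 degrees for a turn. A row lasts 1/8 s, in which the tool goes at most 62.5 mm and 10.7 degrees, less where a joint would pass 70% of its speed; a pose out of reach is approached as far as the arm can. A call with a number of a shift or a turn outside -1 to 1 is refused whole. A call with a gripper value outside its range is refused whole. The fingers move at their own pace and stop on an object; the grip force is fixed at half the most. Time passes only in rows, so rows that do not move let the fingers close. It gives the time, the measured TCP pose, the force, the opening and the grip force at its end, in the units of the state.
- get_obs(): the state, without advancing time (a new reading comes with each control period).
- snapshot(name): name is "scene" or "top"; returns a dict with "color" (480x640x3 uint8, red, green, blue), "fx", "fy", "cx", "cy" (pixels), "k1" (the pictures are not rectified: a ray, as slopes to the right and down, at radius r is drawn at 1 + k1 r^2 times it, then the intrinsics apply), "R" (3x3) and "t" (3): a world point X has camera coordinates R X + t. Camera axes: x right, y down, z forward; pixel columns grow to the right and rows downward; lengths in m; the calibration is good to about 2 mm. A picture is of the moment at which its call begins. There is no depth.
- close_job(): hands the job in; it is judged then, once.
The state is a dict: "clock": time; "joint_pos": joint angles; "qvel": joint speeds; "tau": joint torques, N m; "tool_pos": TCP position; "orientation": TCP orientation; "force": force on the tool from outside, world axes, zero at the start; "moment": the same for the moment, N m; "opening": finger opening in m; "gripper_force": force on a finger pad.
Only numpy, scipy, OpenCV 4.12 (cv2) and the standard library are available. Lean on these libraries where they do the work, as an engineer would, in place of code of your own. Each camera call takes 0.05 s, during which the arm holds its last target. There are 200 camera calls.

TASK

One of the three sockets on the cork mat fits the hex nut on the square metal flange of the plywood arm base: try them on that nut until you find the one that goes fully down over it, its mouth resting on the flange. Sockets that do not fit go back to stand upright on the cork mat, and the microscope, screwdriver and mug stay where they are. Finish while still holding the fitting socket, upright and fully seated on the nut; do not let go of it.

Things in the scene. Friction and masses are not known exactly. Their poses are not given: they have to be found in the camera images.
- base: plywood base plate of a small desk robot arm, 110 x 270 x 9 mm, fixed flat on a light pad 8 mm thick. Three upright studs with hex nuts of three sizes stand along its y axis: the one to work on at x = y = 0 on a square aluminium flange 80 x 80 x 3 mm; two others, not to be used, 90 and 170 mm along +y on round 48 mm washers. Origin: on the underside, under the nut to work on; z up.
- seat (a point): centre of the flange's top face, at the foot of the nut to work on, 12 mm above the plate's underside; axes as base. The fitting socket's mouth comes down to here, its recess 2 mm wider than the nut. Any other socket stops 5 mm or more higher, on the nut's top or with the stud's end against the bottom of its recess.
- nut_top (a point): centre of the top face of the nut to work on, 12 mm above the flange. The nut is one of three, changing from run to run, not reported: 17 mm across flats (stud end 26 mm above the flange), 22 mm (stud to 19 mm) or 27 mm (stud to 12 mm). Studs: 10, 14, 18 mm in diameter. The nut's top 2 mm is bevelled. Two of its flats face along base +x and -x. Nut and stud do not turn.
- mat: cork mat on the desk, 120 (x) x 300 (y) x 3 mm, fixed; origin at the centre of its underside. The sockets stand in a row along its y axis, about 92 mm apart, in any order, turned up to 0.5 rad from the mat's axes.
- socket_s: The slimmest steel socket, mouth down on the mat: hex tube 34 mm high, 27 mm across outer flats, hex recess 19 mm across flats, 28 mm deep, open below. On top, fixed, a dark square adapter 24 x 24 x 40 mm to grip (its foot 34 mm above the mouth, on the wider tube). 74 mm high in all, about 130 g. Origin: centre of the mouth; z up. Flats of recess, tube and adapter face its +x and -x.
- socket_m: The middle-sized steel socket, mouth down on the mat: hex tube 34 mm high, 32 mm across outer flats, hex recess 24 mm across flats, 21 mm deep, open below. On top, fixed, a dark square adapter 24 x 24 x 40 mm to grip (its foot 34 mm above the mouth, on the wider tube). 74 mm high in all, about 160 g. Origin: centre of the mouth; z up. Flats of recess, tube and adapter face its +x and -x.
- socket_l: The widest steel socket, mouth down on the mat: hex tube 34 mm high, 37 mm across outer flats, hex recess 29 mm across flats, 14 mm deep, open below. On top, fixed, a dark square adapter 24 x 24 x 40 mm to grip (its foot 34 mm above the mouth, on the wider tube). 74 mm high in all, about 190 g. Origin: centre of the mouth; z up. Flats of recess, tube and adapter face its +x and -x.
- microscope: black handheld microscope standing on end beyond the work, 38 mm in diameter, 110 mm high; origin at the centre of its underside. To be left alone.
- screwdriver: black-handled screwdriver, 170 mm long, lying on the desk beyond the mat. To be left alone.
- mug: white mug, 76 mm in diameter, 90 mm high; origin at the centre of its underside. To be left alone.
Things that resemble listed ones, but are neither listed nor needed, are in the scene too. Leave any orange look-alike of the socket_s alone.

How it is judged (in metres and radians):
At the end, for the whole second after the job is handed in: One socket is over the flange's nut: mouth within 3 mm of the flange, 4 mm of the nut's axis, tilt under 0.08 rad, still, gripped with over 1 N. The other two stand on the cork mat (mouth centre over it), tilt under 0.1 rad, still, untouched (((horizontal distance between socket_s and seat below 0.004 m and z of socket_s in the frame of seat between -0.003 and 0.003 m and angle between socket_s's own z axis and vertical below 0.08 rad and contact force between the fingers and socket_s above 1 N and linear speed of socket_s below 0.02 m/s and (angle between socket_m's own z axis and vertical below 0.1 rad and z of socket_m in the frame of mat between 0 and 0.007 m and x of socket_m in the frame of mat between -0.06 and 0.06 m and y of socket_m in the frame of mat between -0.15 and 0.15 m and linear speed of socket_m below 0.02 m/s and contact force between each of the arm, the fingers and socket_m below 0.1 N) and (angle between socket_l's own z axis and vertical below 0.1 rad and z of socket_l in the frame of mat between 0 and 0.007 m and x of socket_l in the frame of mat between -0.06 and 0.06 m and y of socket_l in the frame of mat between -0.15 and 0.15 m and linear speed of socket_l below 0.02 m/s and contact force between each of the arm, the fingers and socket_l below 0.1 N)) or (horizontal distance between socket_m and seat below 0.004 m and z of socket_m in the frame of seat between -0.003 and 0.003 m and angle between socket_m's own z axis and vertical below 0.08 rad and contact force between the fingers and socket_m above 1 N and linear speed of socket_m below 0.02 m/s and (angle between socket_s's own z axis and vertical below 0.1 rad and z of socket_s in the frame of mat between 0 and 0.007 m and x of socket_s in the frame of mat between -0.06 and 0.06 m and y of socket_s in the frame of mat between -0.15 and 0.15 m and linear speed of socket_s below 0.02 m/s and contact force between each of the arm, the fingers and socket_s below 0.1 N) and (angle between socket_l's own z axis and vertical below 0.1 rad and z of socket_l in the frame of mat between 0 and 0.007 m and x of socket_l in the frame of mat between -0.06 and 0.06 m and y of socket_l in the frame of mat between -0.15 and 0.15 m and linear speed of socket_l below 0.02 m/s and contact force between each of the arm, the fingers and socket_l below 0.1 N)) or (horizontal distance between socket_l and seat below 0.004 m and z of socket_l in the frame of seat between -0.003 and 0.003 m and angle between socket_l's own z axis and vertical below 0.08 rad and contact force between the fingers and socket_l above 1 N and linear speed of socket_l below 0.02 m/s and (angle between socket_s's own z axis and vertical below 0.1 rad and z of socket_s in the frame of mat between 0 and 0.007 m and x of socket_s in the frame of mat between -0.06 and 0.06 m and y of socket_s in the frame of mat between -0.15 and 0.15 m and linear speed of socket_s below 0.02 m/s and contact force between each of the arm, the fingers and socket_s below 0.1 N) and (angle between socket_m's own z axis and vertical below 0.1 rad and z of socket_m in the frame of mat between 0 and 0.007 m and x of socket_m in the frame of mat between -0.06 and 0.06 m and y of socket_m in the frame of mat between -0.15 and 0.15 m and linear speed of socket_m below 0.02 m/s and contact force between each of the arm, the fingers and socket_m below 0.1 N)))); the arm keeps its last pose, push and grip.
It fails at once if the microscope is moved more than 30 mm (distance of microscope from where it was at the start of the episode above 0.03 m).
It fails at once if the screwdriver is moved more than 30 mm (distance of screwdriver from where it was at the start of the episode above 0.03 m).
It fails at once if the mug is moved more than 30 mm (distance of mug from where it was at the start of the episode above 0.03 m).
It also fails if it takes over 72 s, if anything falls off the work surface, if the arm or the gripper's body presses on something with over 40 N, if the wrist force passes 120 N, or if a joint passes its speed limit or range.

## Working session

There is one attempt and no reset: what is moved stays moved. The work goes in short steps, Python scripts to look and compute and a shell command to move; the robot and the scene stay as the last step left them, time stands still between calls to the robot, and variables do not carry over. Pictures are saved under pics/ and viewed, at most 10 in all, crops included, and the job is handed in when it is done.

```bash
mkdir -p pics; ls; python3 - <<'E'
from plant import *
import cv2,numpy as np
print(get_obs())
for n in("scene","top"):
    s=snapshot(n); cv2.imwrite(f"pics/{n}0.png",s["color"][:,:,::-1]); print(n,{k:np.round(v,4).tolist() for k,v in s.items() if k!="color"})
E
```

```text
pics
{'clock': 0.0, 'joint_pos': array([-5.73483618e+01,  2.05910782e+01,  6.33163710e-01, -2.06566606e-02,
       -7.01353393e+01, -1.65083949e+01]), 'qvel': array([ 0.00509221, -0.13640794,  0.0576646 ,  0.02846453, -0.16468571,
        0.0207002 ]), 'tau': array([ 4.58949144e-04, -5.82722461e+01,  2.93038148e+01,  6.99711040e+00,
        6.67886066e-03, -1.31242296e-04]), 'tool_pos': array([ 0.18763783, -0.64818835,  0.40372015]), 'orientation': array([ 1.79905072e+02, -7.88319655e-03, -1.63863785e+02]), 'force': array([-0.98829417, -0.13691376,  0.4528915 ]), 'moment': array([-0.00380264, -0.00248277, -0.05469128]), 'gripper_force': 0.0, 'opening': 0.08774236185952601}
scene {'fx': 440.0527, 'fy': 440.0527, 'cx': 309.7092, 'cy': 238.8547, 'k1': 0.0197, 'R': [[-0.3608, 0.9325, -0.0161], [0.7154, 0.2656, -0.6462], [-0.5983, -0.2447, -0.763]], 't': [0.253, -0.3863, 1.2244]}
top {'fx': 490.1862, 'fy': 490.1862, 'cx': 324.8861, 'cy': 247.7345, 'k1': -0.0622, 'R': [[-0.0284, -0.9995, -0.0122], [-0.983, 0.0301, -0.1812], [0.1815, 0.0068, -0.9834]], 't': [-0.0097, 0.619, 0.7524]}
```

View pics/scene0.png

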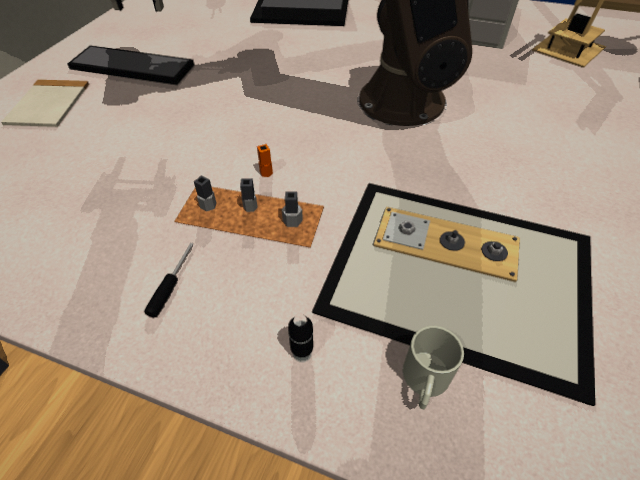

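View pics/top0.png

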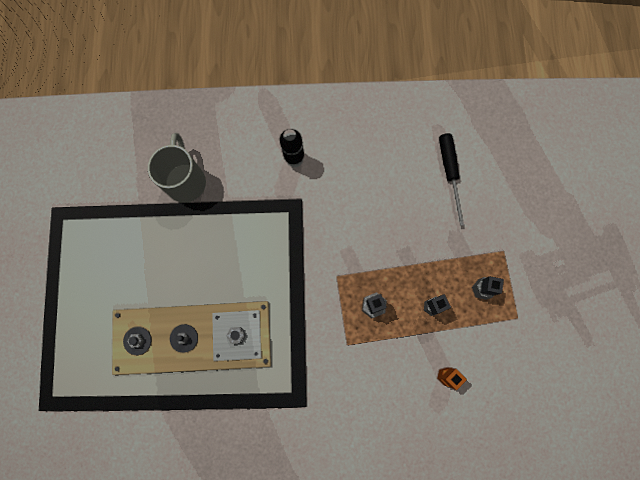

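The three black/steel sockets stand on the cork: top view (375,305), (437,305), (490,288); scene view (292,208), (248,194), (205,193). The orange look-alike is off the mat, at top (453,379). The flange nut is at top (237,336), scene (407,228). Next I'll enlarge these areas.

```bash
python3 - <<'E'
import cv2,numpy as np
t=cv2.imread("pics/top0.png");s=cv2.imread("pics/scene0.png")
def c(i,x,y,w,h): return cv2.resize(i[y:y+h,x:x+w],(400,300),interpolation=cv2.INTER_CUBIC)
a=np.vstack([np.hstack([c(t,340,255,176,80)if 0 else c(t,345,265,100,75),c(t,420,255,100,75)]),np.hstack([c(t,205,305,80,60),c(s,190,165,120,90)])])
cv2.imwrite("pics/crop1.png",a)
E
```

```text
(no output)
```

View pics/crop1.png

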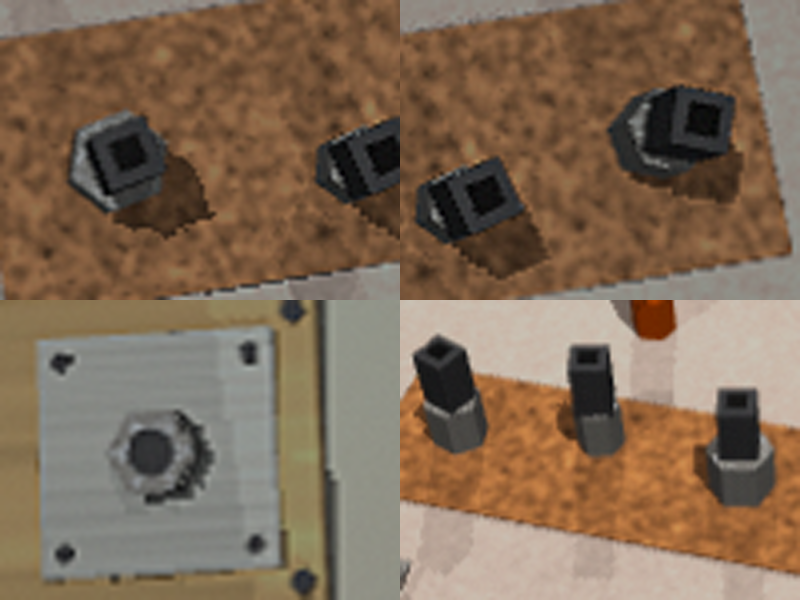

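The enlarged crop shows three black square adapters with dark holes. The top centres are at about top (377,302), (442,303), (495.5,284.5) and scene (291,195), (247,182), (202,180). The middle one (B) is the slimmest; A and C have to be told apart by width. The orange one is off the mat and gets left alone. The flange nut shows its stud end at about top (235,335).

```bash
cat > h.py <<'E'
import cv2,numpy as np
from plant import *
def ray(s,u,v):
    q=np.array([(u-s["cx"])/s["fx"],(v-s["cy"])/s["fy"]]);p=q.copy()
    for _ in range(8): p=q/(1+s["k1"]*(p@p))
    R=np.array(s["R"]);t=np.array(s["t"]);return -R.T@t,R.T@np.append(p,1)
def plane(s,u,v,z):
    c,d=ray(s,u,v);return c+d*(z-c[2])/d[2]
def tri(s1,p1,s2,p2):
    A=[];b=[]
    for s,p in((s1,p1),(s2,p2)):
        c,d=ray(s,*p);d=d/np.linalg.norm(d);P=np.eye(3)-np.outer(d,d);A.append(P);b.append(P@c)
    X=np.linalg.lstsq(np.vstack(A),np.hstack(b),rcond=None)[0]
    return X,max(np.linalg.norm(M@X-e) for M,e in zip(A,b))
def proj(s,X):
    c=np.array(s["R"])@np.asarray(X)+s["t"];p=c[:2]/c[2];p=p*(1+s["k1"]*(p@p))
    return p*s["fx"]+[s["cx"],s["cy"]]
def blob(im,x,y,w,h,lo,hi,near):
    """dark-hole/component in ROI, upsampled 6x: centre + minAreaRect in picture pixels"""
    g=cv2.resize(cv2.cvtColor(im[y:y+h,x:x+w],cv2.COLOR_RGB2GRAY),None,fx=6,fy=6,interpolation=cv2.INTER_CUBIC)
    n,l,st,ce=cv2.connectedComponentsWithStats(cv2.inRange(g,lo,hi))
    k=[i for i in range(1,n) if st[i,4]>60]
    f=lambda q:(np.asarray(q)+.5)/6-.5+np.array([x,y])
    i=min(k,key=lambda i:np.linalg.norm(f(ce[i])-near))
    r=cv2.minAreaRect(np.argwhere(l==i)[:,::-1].astype(np.float32))
    return f(ce[i]),f(cv2.boxPoints(r)),st[i,4]/36
E
python3 - <<'E'
from h import *
T=snapshot("top");S=snapshot("scene")
for n,pt,ps in(("A",(377.2,302.5),(291,195)),("B",(441.7,303.2),(247,182)),("C",(495.5,284.5),(201.7,180.6))):
    ct,bt,at=blob(T["color"],int(pt[0])-14,int(pt[1])-14,28,28,0,30,pt)
    cs,bs,as_=blob(S["color"],int(ps[0])-12,int(ps[1])-12,24,24,0,30,ps)
    X,e=tri(T,pt,S,ps);X2,e2=tri(T,ct,S,cs)
    b=np.array([plane(T,*q,.077)[:2] for q in bt]);d=b[1]-b[0];d2=b[2]-b[1]
    print(n,ct,at,cs,as_,"eye",X.round(4),e.round(4),"blob",X2.round(4),e2.round(4),"hole",np.linalg.norm(d).round(4),np.linalg.norm(d2).round(4),"yaw",np.degrees(np.arctan2(d[1],d[0])).round(1),np.degrees(np.arctan2(d2[1],d2[0])).round(1), "z77",plane(T,*ct,.077).round(4))
# mat and plywood outlines
hsv=cv2.cvtColor(T["color"],cv2.COLOR_RGB2HSV)
def big(m,z):
    m=cv2.morphologyEx(m,cv2.MORPH_CLOSE,np.ones((25,25)));c=max(cv2.findContours(m,0,1)[0],key=cv2.contourArea)
    P=np.array([plane(T,*q,z)[:2] for q in c[:,0].astype(float)],np.float32)
    return cv2.minAreaRect(P*1000)
m=cv2.inRange(hsv,(3,90,40),(25,255,255));m1=m.copy();m1[:245]=0;m1[350:]=0;m1[:,:330]=0;print("mat",big(m1,.003))
m2=cv2.inRange(hsv,(10,60,60),(30,255,255));m2[:295]=0;m2[380:]=0;m2[:,:105]=0;m2[:,278:]=0;print("ply",big(m2,.017))
g=cv2.cvtColor(T["color"],cv2.COLOR_RGB2GRAY)
print(T["color"][335,225:250].mean(1).astype(int)); print(T["color"][323:350,234].mean(1).astype(int))
c,b,a=blob(T["color"],218,320,36,32,60,105,(235.3,335.2));print("stud",c,a)
for q in(.020,.032,.039):print(plane(T,*c,q).round(4), (b.max(0)-b.min(0)).round(1), np.linalg.norm(plane(T,c[0]+1,c[1],q)-plane(T,*c,q)))
i=cv2.resize(S["color"][205:250,375:435],(800,600),interpolation=cv2.INTER_CUBIC);cv2.imwrite("pics/nut_s.png",i[:,:,::-1])
# tube widths at mouth: scene silhouettes for steel
E
```

```text
A [376.64442264 302.76856395] 56.611111111111114 [290.62681159 194.77898551] 17.88888888888889 eye [ 0.5244 -0.1078  0.0743] 0.0005 blob [ 0.5243 -0.1077  0.0747] 0.0004 hole 0.0121 0.0126 yaw -68.0 -158.6 z77 [ 0.524  -0.1071  0.077 ]
B [440.91996255 303.3605618 ] 61.80555555555556 [245.807818   181.71254399] 18.416666666666668 eye [ 0.5198 -0.2092  0.0736] 0.0014 blob [ 0.5202 -0.2095  0.0742] 0.0004 hole 0.0134 0.0132 yaw -66.8 -157.9 z77 [ 0.5199 -0.2085  0.077 ]
C [495.43241354 284.44919058] 62.916666666666664 [201.08945386 179.79872881] 19.666666666666668 eye [ 0.5472 -0.2992  0.0723] 0.0003 blob [ 0.5474 -0.2991  0.0745] 0.0005 hole 0.0132 0.0136 yaw -16.2 -103.2 z77 [ 0.547  -0.2978  0.077 ]
mat ((536.4585571289062, -201.55918884277344), (119.82469940185547, 299.0577697753906), 6.914695739746094)
ply ((477.95599365234375, 205.13092041015625), (109.94723510742188, 269.9730224609375), 1.8258881568908691)
[135 119 127 135 144  82  43  48  51  50  54  52  52  47  66 115 127 129
  94  36  42  57  90 142 137]
[136 136 134 134 110 105 108 108  41  49  51  52  50  52  51  49  56  95
 108 107  89  33  66 128 122 130 129]
stud [234.71791862 335.67390454] 23.666666666666668
[0.4796 0.1281 0.02  ] [10.  10.7] 0.0016918557139955425
[0.4794 0.1257 0.032 ] [10.  10.7] 0.0016674525035209158
[0.4794 0.1244 0.039 ] [10.  10.7] 0.0016532172974107002
```

View pics/nut_s.png

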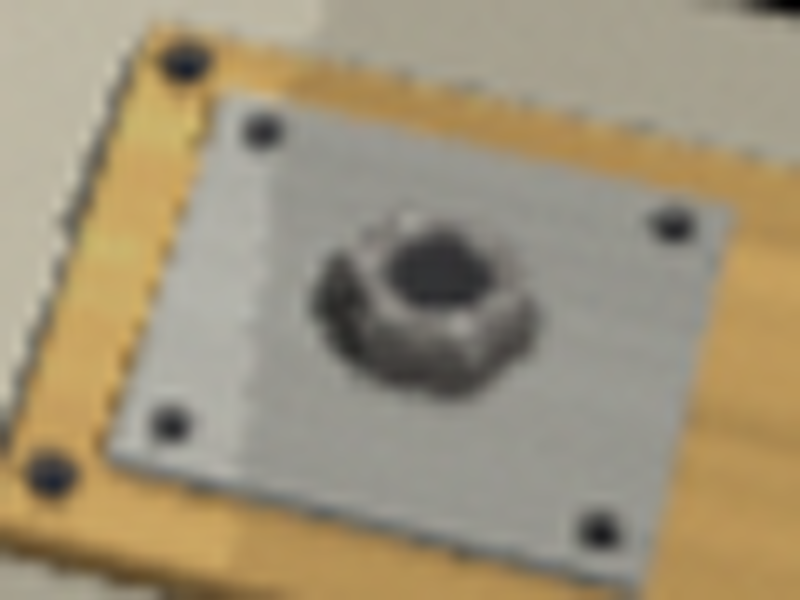

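The enlarged scene view shows the stud end flush with the nut's top, at about scene (408,225). That means the 27 mm nut, so I'll try socket_l first. A, at scene (292,208), is about 40 mm wide, which only fits L; C is about 37 mm, so M; B is S. I'll move above A.

```bash
R='[0.3,-0.948,0.852,0.2,0,0,0]'
python3 -m handwheel '[[0.3,-0.948,0.852,0.2,0,0,0],[0.3,-0.948,0.852,0.2,0,0,0],[0.3,-0.948,0.852,0.2,0,0,0],[0.3,-0.948,0.852,0.2,0,0,0],[0.3,-0.948,0.852,0.2,0,0,0]]'
python3 -m handwheel '[[0.3,-0.948,0.852,0.2,0,0,0],[0.3,-0.948,0.852,0.2,0,0,0],[0.3,-0.948,0.852,0.2,0,0,0],[0.3,-0.948,0.852,0.2,0,0,0],[0.3,-0.948,0.852,0.2,0,0,0]]'
python3 -m handwheel '[[0.3,-0.948,0.852,0.2,0,0,0],[0.3,-0.948,0.852,0.2,0,0,0],[0.3,-0.948,0.852,0.2,0,0,0],[0.3,-0.948,0.852,0.2,0,0,0],[0.3,-0.948,0.852,0.2,0,0,0]]'
python3 -m handwheel '[[0.3,-0.948,0.852,0.2,0,0,0],[0.3,-0.948,0.852,0.2,0,0,0],[0.3,-0.948,0.852,0.2,0,0,0],[0.3,-0.948,0.852,0.2,0,0,0],[0.3,-0.948,0.852,0.2,0,0,0]]'
python3 -m handwheel '[[0.3,0,0,0,0,0,-0.93],[0.3,0,0,0,0,0,0],[0.3,0,0,0,0,0,0]]'
```

```text
clock: 0.82
tool_pos: [0.2723, -0.5122, 0.3794]
orientation: [180.0, -0.0, -163.9]
force: [0.6, 0.5, -0.0]
opening: 0.0571
gripper_force: 0.0
clock: 1.45
tool_pos: [0.3565, -0.3769, 0.3545]
orientation: [180.0, 0.0, -163.9]
force: [0.1, 0.4, 0.3]
opening: 0.057
gripper_force: 0.0
clock: 2.08
tool_pos: [0.4407, -0.2416, 0.3295]
orientation: [-180.0, 0.0, -163.9]
force: [0.7, 0.8, 0.4]
opening: 0.0572
gripper_force: 0.0
clock: 2.7
tool_pos: [0.525, -0.1064, 0.3045]
orientation: [180.0, 0.0, -163.8]
force: [1.7, -0.7, 1.1]
opening: 0.0569
gripper_force: 0.0
clock: 3.08
tool_pos: [0.5243, -0.1076, 0.3047]
orientation: [180.0, -0.0, -158.4]
force: [-0.7, 0.4, -0.2]
opening: 0.0567
gripper_force: 0.0
```

```bash
python3 -m handwheel '[[0.3,0,0,0.85,0,0,0],[0.3,0,0,0.85,0,0,0],[0.3,0,0,0.85,0,0,0],[0.3,0,0,0.8,0,0,0],[0.3,0,0,0,0,0,0]]'
python3 -m handwheel '[[-1,0,0,0,0,0,0],[-1,0,0,0,0,0,0],[-1,0,0,0,0,0,0],[-1,0,0,0,0,0,0],[-1,0,0,0,0,0,0]]'
python3 - <<'E'
from h import *
T=snapshot("top");S=snapshot("scene")
a=cv2.resize(T["color"][240:360,320:480],(400,300),interpolation=2);b=cv2.resize(S["color"][140:260,220:380],(400,300),interpolation=2)
cv2.imwrite("pics/g1.png",np.hstack([a,b])[:,:,::-1])
c,_,a=blob(T["color"],218,320,36,32,0,62,(234.5,335.2));d,_,e=blob(S["color"],396,214,26,24,0,70,(408,225))
print("stud",c,a,d,e,tri(T,c,S,d),plane(T,*c,.032),plane(S,*d,.032))
E
```

```text
clock: 3.7
tool_pos: [0.5238, -0.1078, 0.2198]
orientation: [180.0, -0.2, -158.4]
force: [-0.2, -0.8, -0.0]
opening: 0.0569
gripper_force: 0.0
clock: 4.32
tool_pos: [0.5247, -0.1073, 0.2213]
orientation: [-180.0, 0.0, -158.3]
force: [-0.5, 0.4, 3.1]
opening: 0.0239
gripper_force: 30.0
stud [234.29286682 336.29219778] 1065.638888888889 [407.56372549 225.22919656] 19.36111111111111 (array([0.47872592, 0.12658486, 0.02675171]), np.float64(0.0008932893180955455)) [0.47845404 0.1264406  0.032     ] [0.48403407 0.12606912 0.032     ]
```

View pics/g1.png

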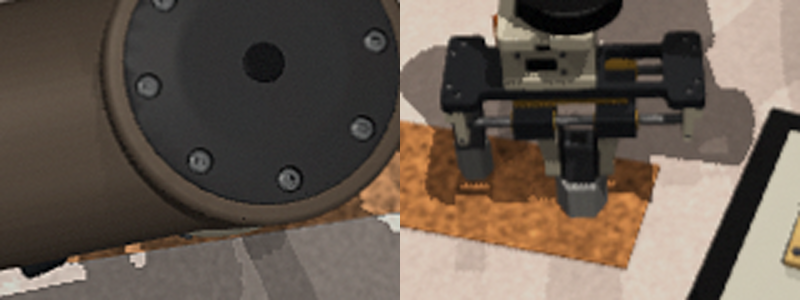

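The picture shows the fingers around socket A at crop (580,150), opening 23.9 mm, so the grasp is good. The arm covers the nut in the top view, so I'll locate the nut from the first pictures.

```bash
python3 - <<'E'
from h import *
T=snapshot("top");S=snapshot("scene")
t0=cv2.imread("pics/top0.png")[:,:,::-1].copy();s0=cv2.imread("pics/scene0.png")[:,:,::-1].copy()
c,_,a=blob(t0,228,329,13,13,0,80,(234.5,335.2));d,_,e=blob(s0,400,218,16,14,0,80,(408,225))
print("stud",c,a,d,e,tri(T,c,S,d),plane(T,*c,.032),plane(S,*d,.032))
# flange: bright low-saturation quad
def quad(im,S_,x,y,w,h,z):
    hsv=cv2.cvtColor(im,cv2.COLOR_RGB2HSV)[y:y+h,x:x+w]
    m=cv2.morphologyEx(cv2.inRange(hsv,(0,0,90),(180,35,255)),cv2.MORPH_CLOSE,np.ones((15,15)));m=cv2.morphologyEx(m,cv2.MORPH_OPEN,np.ones((5,5)))
    k=max(cv2.findContours(m,0,1)[0],key=cv2.contourArea)[:,0]+[x,y]
    P=np.array([plane(S_,*q.astype(float),z)[:2]*1000 for q in k],np.float32);return cv2.minAreaRect(P)
print(quad(t0,T,206,306,60,60,.020));print(quad(s0,S,382,208,50,45,.020))
E
```

```text
stud [234.62305454 335.01877791] 68.41666666666667 [407.49003543 225.05366106] 31.36111111111111 (array([0.48066734, 0.12604434, 0.0290488 ]), np.float64(0.00042805872259628325)) [0.48052659 0.12589215 0.032     ] [0.48362136 0.12582484 0.032     ]
((480.3368225097656, 127.38739013671875), (102.13365173339844, 98.2974624633789), 88.72038269042969)
((483.134765625, 127.59097290039062), (128.14846801757812, 102.02517700195312), 15.113804817199707)
```

```bash
python3 -m handwheel '[[-1,0,0,-0.5,0,0,0],[-1,0,0,-0.8,0,0,0],[-1,0,0,-0.8,0,0,0],[-1,0,0,-0.7,0,0,0]]'
python3 -m handwheel '[[-1,-0.184,0.932,0,0,0,0],[-1,-0.184,0.932,0,0,0,0],[-1,-0.184,0.932,0,0,0,0],[-1,-0.184,0.932,0,0,0,0],[-1,-0.184,0.932,0,0,0,0]]'
python3 -m handwheel '[[-1,-0.184,0.932,0,0,0,0],[-1,-0.184,0.932,0,0,0,0],[-1,-0.184,0.932,0,0,0,0],[-1,-0.184,0.932,0,0,0,0],[-1,-0.184,0.932,0,0,0,0]]'
python3 -m handwheel '[[-1,0,0,0,0,0,0.83],[-1,0,0,0,0,0,0.83],[-1,0,0,0,0,0,0.83],[-1,0,0,0,0,0,0.83],[-1,0,0,0,0,0,0]]'
python3 -m handwheel '[[-1,0,0,0.9,0,0,0],[-1,0,0,0,0,0,0],[-1,0,0,0,0,0,0]]'
python3 - <<'E'
from h import *
S=snapshot("scene");cv2.imwrite("pics/n1.png",cv2.resize(S["color"][160:265,355:495],(800,600),interpolation=2)[:,:,::-1])
o=get_obs();print(o["tool_pos"],o["orientation"])
for z in(.0,):print(proj(S,o["tool_pos"]-[0,0,.213]))
E
```

```text
clock: 5.03
tool_pos: [0.5243, -0.1074, 0.2919]
orientation: [180.0, -0.0, -158.3]
force: [0.2, -0.4, -1.6]
opening: 0.0238
gripper_force: 30.0
clock: 5.65
tool_pos: [0.5023, 0.01, 0.2912]
orientation: [180.0, -0.0, -158.3]
force: [0.5, -1.2, -1.2]
opening: 0.0238
gripper_force: 30.0
clock: 6.28
tool_pos: [0.4805, 0.1267, 0.2912]
orientation: [180.0, -0.0, -158.3]
force: [0.2, 0.6, -2.5]
opening: 0.0238
gripper_force: 30.0
clock: 6.9
tool_pos: [0.4808, 0.126, 0.2912]
orientation: [-180.0, -0.0, -178.2]
force: [0.7, 0.3, -2.7]
opening: 0.0241
gripper_force: 30.0
clock: 7.28
tool_pos: [0.4812, 0.1262, 0.269]
orientation: [-180.0, 0.0, -178.1]
force: [0.8, -0.4, -1.4]
opening: 0.0242
gripper_force: 30.0
[0.48128092 0.12626524 0.26912649] [ 1.79988821e+02  3.81901809e-02 -1.78145845e+02]
[409.87997782 216.02261262]
```

View pics/n1.png

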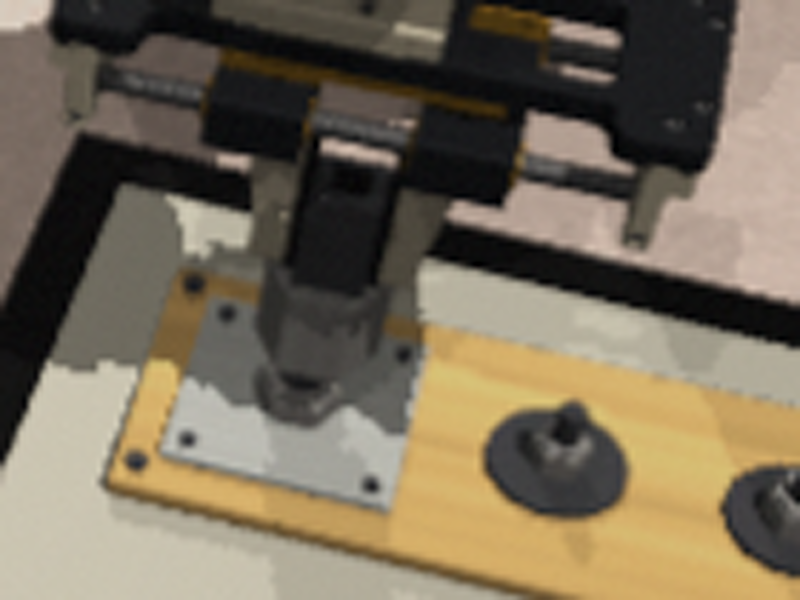

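The picture shows the socket at crop (322,330), just above the nut at crop (300,392). I'll compare predicted and seen columns to correct the offset.

```bash
python3 - <<'E'
from h import *
S=snapshot("scene");T=snapshot("top")
p=get_obs()["tool_pos"].copy()
for dz in(.162+.052-.074,.162+.052-.04,.162+.052):print(dz,proj(S,p-[0,0,dz]))
q=np.array([*p[:2],.032]);b=proj(S,q);print("nut",b,proj(S,q+[.01,0,0])-b,proj(S,q+[0,.01,0])-b)
f=lambda x,y:(355+(x+.5)/5.714-.5,160+(y+.5)/5.714-.5)
print("tube",f(257,0),f(388,0),"hole",f(350,180))
s0=cv2.imread("pics/scene0.png")
# same measures on the mat: tube columns of A at rows through tube in first picture vs now
g=cv2.cvtColor(S["color"],cv2.COLOR_RGB2GRAY)
for r in(210,214,217,220):print(r,g[r,396:428].tolist())
E
```

```text
0.14 [416.20105468 188.66150958]
0.174 [413.15635886 201.85456965]
0.214 [409.81411367 216.3545302 ]
nut [407.98866408 224.28184552] [-1.1472906   3.50143836] [4.95815249 1.28974876]
tube (399.5647532376619, 159.58750437521877) (422.49089954497725, 159.58750437521877) hole (415.8405670283514, 191.0890794539727)
210 [89, 88, 91, 93, 73, 53, 44, 45, 52, 58, 59, 55, 53, 44, 37, 30, 25, 26, 24, 22, 24, 24, 33, 52, 47, 53, 53, 53, 68, 77, 71, 80]
214 [80, 99, 100, 91, 60, 45, 45, 45, 47, 52, 55, 56, 55, 54, 54, 55, 58, 57, 56, 59, 58, 55, 51, 47, 46, 45, 50, 75, 86, 86, 89, 85]
217 [100, 101, 99, 79, 52, 45, 44, 44, 58, 69, 72, 70, 65, 64, 56, 54, 53, 54, 63, 65, 53, 47, 66, 70, 54, 49, 67, 76, 78, 79, 78, 81]
220 [99, 99, 99, 99, 91, 60, 44, 53, 66, 71, 70, 70, 68, 68, 71, 69, 70, 67, 69, 72, 75, 76, 74, 60, 45, 71, 82, 83, 71, 65, 71, 79]
```

```bash
python3 -m handwheel '[[-1,0,0,0.4,0,0,0],[-1,0,0,0.3,0,0,0],[-1,0,0,0,0,0,0]]'
python3 -m handwheel '[[-1,0,0,0.12,0,0,0],[-1,0,0,0,0,0,0]]'
```

```text
clock: 7.8
tool_pos: [0.4807, 0.1259, 0.25]
orientation: [-179.9, -0.1, -178.2]
force: [-0.7, 0.2, -1.6]
opening: 0.024
gripper_force: 30.0
clock: 8.05
tool_pos: [0.4812, 0.1262, 0.2481]
orientation: [180.0, 0.0, -178.2]
force: [-1.6, -1.0, 0.7]
opening: 0.024
gripper_force: 30.0
```

```bash
for i in 1; do python3 -m handwheel '[[-1,0,0,0.1,0,0,0],[-1,0,0,0,0,0,0]]'; python3 -m handwheel '[[-1,0,0,0.1,0,0,0],[-1,0,0,0,0,0,0]]'; done
```

```text
clock: 8.3
tool_pos: [0.4814, 0.1259, 0.2456]
orientation: [-180.0, 0.1, -178.2]
force: [3.3, -3.7, -0.4]
opening: 0.0235
gripper_force: 30.0
clock: 8.55
tool_pos: [0.4813, 0.1259, 0.2429]
orientation: [-180.0, 0.0, -178.2]
force: [3.5, -5.1, -2.7]
opening: 0.024
gripper_force: 30.0
```

It is passing over the nut with only small side forces. I'll ease sideways with them and continue down.

```bash
python3 -m handwheel '[[-1,-0.02,-0.03,0.1,0,0,0],[-1,0,0,0,0,0,0]]'; python3 -m handwheel '[[-1,0,0,0.08,0,0,0],[-1,0,0,0,0,0,0]]'; python3 -m handwheel '[[-1,0,0,0.04,0,0,0],[-1,0,0,0,0,0,0],[-1,0,0,0,0,0,0]]'
```

```text
clock: 8.8
tool_pos: [0.4813, 0.1253, 0.2399]
orientation: [-180.0, -0.0, -178.2]
force: [-0.0, -1.1, -2.7]
opening: 0.0238
gripper_force: 30.0
clock: 9.05
tool_pos: [0.4815, 0.1255, 0.2383]
orientation: [180.0, -0.0, -178.2]
force: [-0.6, -0.1, -1.9]
opening: 0.0241
gripper_force: 30.0
clock: 9.43
tool_pos: [0.4815, 0.1255, 0.2383]
orientation: [180.0, 0.0, -178.2]
force: [-4.3, -0.4, 10.9]
opening: 0.0237
gripper_force: 30.0
```

It stopped at z = 0.2383 with 11 N upward, exactly the computed seat height and 12 mm below nut-top contact. One check by picture before handing in.

```bash
python3 - <<'E'
from h import *
S=snapshot("scene");cv2.imwrite("pics/f.png",cv2.resize(S["color"][140:290,180:500],(800,375),interpolation=2)[:,:,::-1])
E
```

```text
(no output)
```

View pics/f.png

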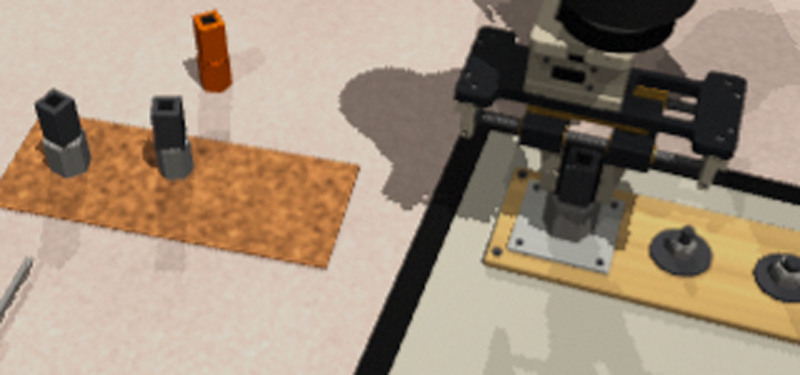

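The socket's mouth sits on the flange at crop (568,225) with no nut showing. The other two stand upright on the mat at (65,135) and (172,140).

```bash
python3 -c "
from plant import *
print(close_job())"
```

```text
the job is handed in; nothing more can be done
None
```

The job is handed in: socket_l fits (27 mm nut) and is held upright, fully seated on the flange nut; the other two sockets were never moved from the mat, nothing else was touched, and the hand-in returned no verdict.

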